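Line up the sample bottles by size on the chromatograph tray

TASK

Line up the four amber bottles by size on the four pads of the white tray: the smallest on the pad next to the blue block, then each next larger one, so that the largest is next to the white block. Stand each bottle upright and centred on its own pad and let go of it; do not knock any bottle over, and leave the clear glass beaker where it is.

Things in the scene. Friction and masses are not known exactly. Their poses are not given: they have to be found in the camera images.
- bottle_1_mid (a point): The smallest of four upright amber (brown) glass bottles with black screw caps and a paper band: 26 mm diameter, 48 mm tall in all, straight-walled from its base up to 34 mm, then shoulder and cap (19 mm across). The point is on its axis, half-way up (24 mm above its base); z is its axis. Loose, about 30 g.
- bottle_2_mid (a point): The second smallest of four upright amber (brown) glass bottles with black screw caps and a paper band: 34 mm diameter, 62 mm tall in all, straight-walled from its base up to 43 mm, then shoulder and cap (25 mm across). The point is on its axis, half-way up (31 mm above its base); z is its axis. Loose, about 55 g.
- bottle_3_mid (a point): The second largest of four upright amber (brown) glass bottles with black screw caps and a paper band: 43 mm diameter, 78 mm tall in all, straight-walled from its base up to 55 mm, then shoulder and cap (32 mm across). The point is on its axis, half-way up (39 mm above its base); z is its axis. Loose, about 100 g.
- bottle_4_mid (a point): The largest of four upright amber (brown) glass bottles with black screw caps and a paper band: 53 mm diameter, 96 mm tall in all, straight-walled from its base up to 67 mm, then shoulder and cap (39 mm across). The point is on its axis, half-way up (48 mm above its base); z is its axis. Loose, about 180 g.
- pad_a: One of four alike round pads (68 mm across, black rubber with a grey face) in a straight row at 80 mm spacing, in the order a, b, c, d along +y of the row; this is the end pad at the -y end. Fixed on a white tray 92 x 390 x 8 mm lying on the bench. Origin: centre of the pad's underside, 8 mm above the bench; its flat top, on which a bottle stands, is 4 mm above the origin (12 mm above the bench). Its y axis runs along the row.
- pad_b: One of four alike round pads (68 mm across, black rubber with a grey face) in a straight row at 80 mm spacing, in the order a, b, c, d along +y of the row; this is the second. Fixed on a white tray 92 x 390 x 8 mm lying on the bench. Origin: centre of the pad's underside, 8 mm above the bench; its flat top, on which a bottle stands, is 4 mm above the origin (12 mm above the bench). Its y axis runs along the row.
- pad_c: One of four alike round pads (68 mm across, black rubber with a grey face) in a straight row at 80 mm spacing, in the order a, b, c, d along +y of the row; this is the third. Fixed on a white tray 92 x 390 x 8 mm lying on the bench. Origin: centre of the pad's underside, 8 mm above the bench; its flat top, on which a bottle stands, is 4 mm above the origin (12 mm above the bench). Its y axis runs along the row.
- pad_d: One of four alike round pads (68 mm across, black rubber with a grey face) in a straight row at 80 mm spacing, in the order a, b, c, d along +y of the row; this is the end pad at the +y end. Fixed on a white tray 92 x 390 x 8 mm lying on the bench. Origin: centre of the pad's underside, 8 mm above the bench; its flat top, on which a bottle stands, is 4 mm above the origin (12 mm above the bench). Its y axis runs along the row.
- blue_block: Blue end block, 70 x 22 x 14 mm, fixed on the tray past one end pad, 58 mm from that pad's centre; it marks the end where the row begins, and may be at either end (a white block is at the other). Origin: centre of its underside, 8 mm above the bench.
- beaker: Clear glass beaker, 64 mm across, 80 mm tall, standing on the bench beyond the tray; not part of the job. Origin: centre of its underside.

How it is judged:
At the end, for the whole second after the job is handed in: Counting from the blue block, the pads carry the smallest, second smallest, second largest and largest bottle, each standing on its pad with its axis within 12 mm of the pad's centre (height within 5 mm), within 0.1 rad of upright, and at rest (((horizontal distance between blue_block and pad_a below 0.1 m and horizontal distance between bottle_1_mid and pad_a below 0.012 m and height (world z) of bottle_1_mid between 0.031 and 0.041 m and horizontal distance between bottle_2_mid and pad_b below 0.012 m and height (world z) of bottle_2_mid between 0.038 and 0.048 m and horizontal distance between bottle_3_mid and pad_c below 0.012 m and height (world z) of bottle_3_mid between 0.046 and 0.056 m and horizontal distance between bottle_4_mid and pad_d below 0.012 m and height (world z) of bottle_4_mid between 0.055 and 0.065 m) or (horizontal distance between blue_block and pad_d below 0.1 m and horizontal distance between bottle_1_mid and pad_d below 0.012 m and height (world z) of bottle_1_mid between 0.031 and 0.041 m and horizontal distance between bottle_2_mid and pad_c below 0.012 m and height (world z) of bottle_2_mid between 0.038 and 0.048 m and horizontal distance between bottle_3_mid and pad_b below 0.012 m and height (world z) of bottle_3_mid between 0.046 and 0.056 m and horizontal distance between bottle_4_mid and pad_a below 0.012 m and height (world z) of bottle_4_mid between 0.055 and 0.065 m)) and angle between each of bottle_1_mid, bottle_2_mid, bottle_3_mid, bottle_4_mid's own z axis and vertical below 0.1 rad and linear speed of each of bottle_1, bottle_2, bottle_3, bottle_4 below 0.02 m/s); the robot touches nothing.
It fails at once if a bottle is knocked over (tilted more than 0.7 rad) (angle between any of bottle_1_mid, bottle_2_mid, bottle_3_mid, bottle_4_mid's own z axis and vertical above 0.7 rad).
It fails at once if the beaker is moved by more than 20 mm (distance of beaker from where it was at the start of the episode above 0.02 m).
It also fails if it takes over 109 s, if anything falls off the work surface, if the arm or the gripper's body presses on something with over 40 N, if the wrist force passes 120 N, or if a joint passes its speed limit or range.

ROBOT

A 6-joint arm with a two-finger parallel gripper is mounted at the origin on the work surface. World frame = base frame: x ahead of the robot, y to its left, z up, the work surface at z = 0. Lengths are in m, angles in rad, forces in N, time in s.
With the tool pointing down it reaches from about 0.25 to 0.775 m from the base axis. Payload 4 kg.
Tool frame: the origin (TCP) lies between the finger pads; the fingertips stand 14 mm ahead of it and the grasp point (between the pads) lies 5 mm behind it (robot.nose_length is the distance from the TCP to the fingertips, in m); z points along the fingers, y is the direction in which the jaws open and shut (so a half turn about z gives the same grasp; the last joint's range is limited). The gripper opens to 94 mm and grips with 3 to 60 N. Pads are 16 mm wide; open, the fingers measure 119 mm over their backs; the gripper's body (75 mm by 177 mm) begins 78 mm behind the grasp point.
Start: joints at [1.085, 0.087, 1.371, -0, 1.684, -0.103], TCP at [0.205, 0.51, 0.22] pointing down, gripper open.
Joint ranges: [-3.1, 3.1], [-0.76, 2.03], [0.27, 2.55], [-1.08, 4.22], [0.17, 2.65], [-2.57, 2.57]. Speed limits (rad/s): [2.79, 2.79, 3.14, 3.14, 3.14, 3.14].

INTERFACE

Orientations are given as [roll, pitch, yaw] about the fixed x, y, z axes, in that order (R = Rz(yaw) Ry(pitch) Rx(roll)).
In Python, from bench import robot, eyes, finder gives the robot as it stands.
- The arm moves only by the tool play_rows, never from a script. Its argument "rows" is a list of rows, each an object with "linear": the shift along the tool's x, y, z in cm, a list of three; "spin": the turn about the tool's z in degrees. A call has 1 to 12 rows; each row shifts and turns the commanded pose from where the row before left it, along the tool's axes as they then stand; what a row does not reach is not made up. A row lasts 1/12 s, in which the tool goes at most 41.7 mm and 7.16 degrees, less where a joint would pass 70% of its speed; a pose out of reach is approached as far as the arm can. A call with a gripper value outside its range is refused whole. "claw" is the finger opening in cm, from 0 to 9.4, set as the call begins (left out, the last holds). The fingers move at their own pace and stop on an object; the grip force is fixed at half the most. Time passes only in rows, so rows that do not move let the fingers close. It gives the time, the measured TCP pose, the force and the opening at its end, in the units of the state.
- robot.get_obs(): the state, without advancing time (a new reading comes with each control period).
- eyes.snapshot(name): name is "scene" or "side" or "wrist"; returns a dict with "frame" (384x512x3 uint8, red, green, blue), "fx", "fy", "cx", "cy" (pixels), "rvec" (rotation vector, rad) and "tvec" (3), from world to camera coordinates, as OpenCV has them; the wrist camera has in their place "mount" (4x4, takes a point from camera to tool coordinates, whose origin is the TCP and whose axes are the flange's). Camera axes: x right, y down, z forward; pixel columns grow to the right and rows downward; lengths in m; the calibration is good to about 2 mm. A picture is of the moment at which its call begins: read the wrist's pose just before it. There is no depth.
- robot.close_job(): hands the job in, once; it reports no verdict.
Trained networks look in a picture, given as the dict that the camera call returned (one of the last four; its "shot" number tells which), for a name from the list of things; names that differ only in an ending like _2 or _b are one class to them, and where a whole thing is asked for, a point or a joint stands for the part that bears it (a point fixed in the world has none). Each returns a list of dicts, best first, with "conf" (0 to 1); they miss things now and then, are a little off and sometimes report something else, mostly with a low value. They report only what shows in the picture. A call takes as long as a camera call.
- finder.silhouettes(picture, name): "pixels" (384x512 bool, what is visible of it) and "box" ([centre column, centre row, width, height] in pixels, round what is visible of it).
The state is a dict: "time": time; "joint_positions": joint angles; "qvel": joint speeds; "joint_torque": joint torques, N m; "tool_pos": TCP position; "ee_rot": TCP orientation; "wrist_force": force on the tool from outside, world axes, zero at the start; "wrist_torque": the same for the moment, N m; "width": finger opening in m.
Only numpy, scipy, OpenCV 4.12 (cv2) and the standard library are available. Lean on these libraries where they do the work, as an engineer would, in place of code of your own. Each camera call takes 0.05 s, during which the arm holds its last target. There are 200 camera calls.

## Working session

There is one attempt and no reset: what is moved stays moved. The work goes in short steps, Python scripts to look and compute and a tool call to move; the robot and the scene stay as the last step left them, time stands still between calls to the robot, and variables do not carry over. Pictures are saved under pics/ and viewed, about 12 in all and at most 16, crops included, and the job is handed in when it is done.

Besides the shell and the picture viewer there is one more tool, called after ">>>" as a command line: name --argument value ..., lists and objects as JSON in quotes. play_rows: Moves the arm, as the interface text tells. Its arguments: {"type":"object","properties":{"rows":{"type":"array"},"claw":{"type":"number"}},"required":["rows"]}

```bash
ls; mkdir -p pics; python3 - <<'E'
from bench import robot, eyes, finder
import cv2
o=robot.get_obs(); print(o['time'],o['tool_pos'],o['ee_rot'],o['width'])
ims=[]
for n in("scene","side"):
    p=eyes.snapshot(n); cv2.imwrite(f'pics/{n}0.png',p['frame'][:,:,::-1])
    print(n,p['fx'],p['cx'],p['cy'],p['rvec'],p['tvec'])
    for nm in("bottle_1_mid","pad_a","blue_block","beaker"):
        for s in finder.silhouettes(p,nm): print(nm,round(s['conf'],2),[round(float(v),1) for v in s['box']])
E
```

```text
pics
0.0 [0.20520195 0.50973213 0.21830042] [-3.13938489e+00 -2.37197425e-04  2.75876943e+00] 0.09376596022498655
scene 416.1274222509706 256.34110858904285 195.45150752857353 [ 1.82981406  1.55736489 -0.73717756] [-0.11080142 -0.35060294  1.69699654]
bottle_1_mid 0.59 [337.9, 161.2, 5.5, 16.7]
bottle_1_mid 0.22 [308.6, 206.4, 13.9, 17.6]
pad_a 0.79 [213.2, 192.8, 22.2, 13.0]
pad_a 0.75 [260.9, 197.9, 22.0, 16.9]
pad_a 0.58 [239.6, 195.1, 19.5, 12.4]
pad_a 0.51 [289.2, 203.4, 18.7, 13.3]
blue_block 0.56 [309.4, 203.2, 13.7, 16.3]
beaker 0.9 [240.1, 237.1, 27.9, 37.3]
side 427.92456078571496 262.1708683693523 189.75786007959158 [ 0.30568796 -2.81230867  1.18885277] [0.57706576 0.13048383 0.98469738]
bottle_1_mid 0.73 [304.4, 325.9, 11.9, 19.1]
pad_a 0.88 [299.1, 179.1, 26.6, 17.2]
pad_a 0.8 [281.4, 200.5, 24.7, 18.0]
pad_a 0.73 [245.4, 239.8, 31.1, 28.0]
pad_a 0.69 [262.1, 217.4, 22.5, 23.6]
blue_block 0.57 [229.2, 255.1, 30.0, 22.6]
beaker 0.94 [207.6, 174.5, 26.1, 41.6]
```

```bash
python3 - <<'E'
import cv2,numpy as np
a=cv2.imread('pics/scene0.png')[100:290,130:390];b=cv2.imread('pics/side0.png')[120:384,150:410]
cv2.imwrite('pics/s1.png',cv2.resize(a,None,fx=3,fy=3,interpolation=3)); cv2.imwrite('pics/s2.png',cv2.resize(b,None,fx=2.2,fy=2.2,interpolation=3))
E
```

```text
(no output)
```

View pics/s1.png

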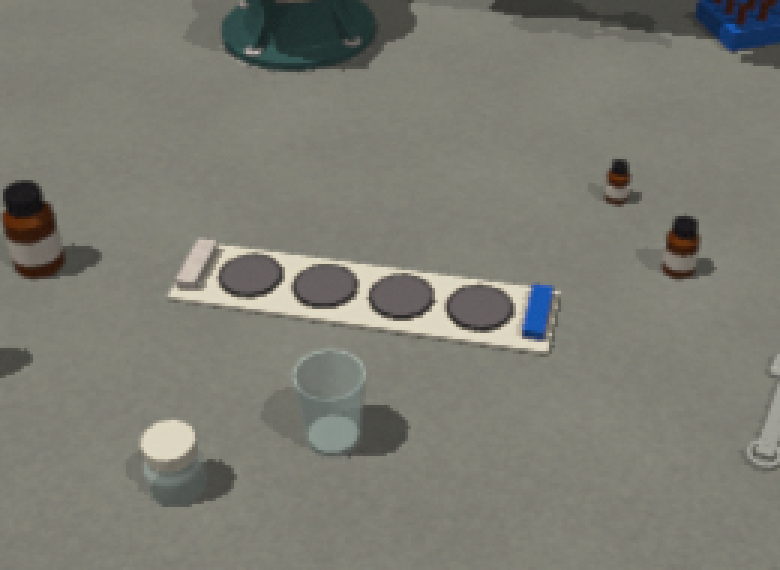

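View pics/s2.png

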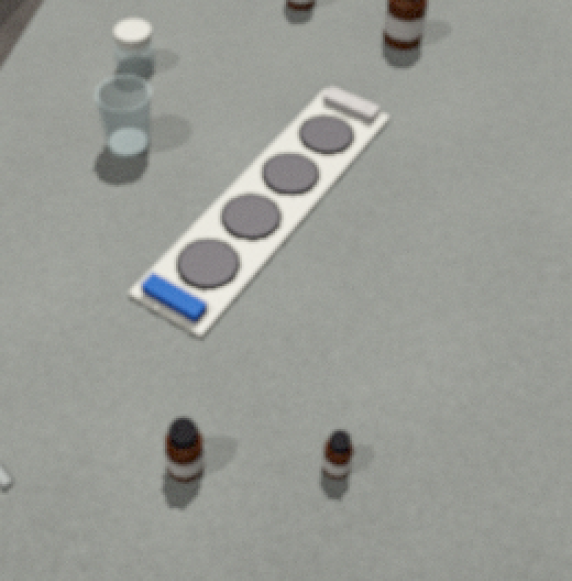

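The scene picture shows the tray in mid-bench, with blue at the right (about px 310,203) and white at the left. The two small bottles are at about (336,161) and (357,183), and the large one is at about (141,178). The fourth bottle lies outside the crops, so I'll segment the amber colour over the full frames.

```bash
cat > h.py <<'E'
from bench import robot, eyes, finder
import cv2,numpy as np
def amber(f):
    h=cv2.cvtColor(f,cv2.COLOR_RGB2HSV)
    m=((h[...,0]<16)&(h[...,1]>140)&(h[...,2]>35)).astype(np.uint8)
    m=cv2.morphologyEx(m,cv2.MORPH_CLOSE,np.ones((9,3),np.uint8))
    n,l,s,c=cv2.connectedComponentsWithStats(m)
    return [s[i] for i in range(1,n) if s[i][4]>15]
def ray(p,u,v,z):
    R=cv2.Rodrigues(np.array(p['rvec']))[0]; t=np.array(p['tvec']).ravel()
    d=R.T@np.array([(u-p['cx'])/p['fx'],(v-p['cy'])/p['fy'],1]); c=-R.T@t
    return c+d*(z-c[2])/d[2]
def wristpose(p,o):
    """give wrist picture rvec,tvec from the tool pose"""
    from scipy.spatial.transform import Rotation as Ro
    T=np.eye(4);T[:3,:3]=Ro.from_euler('xyz',o['ee_rot']).as_matrix();T[:3,3]=o['tool_pos']
    W=np.linalg.inv(T@np.array(p['mount'])); p['rvec']=cv2.Rodrigues(W[:3,:3])[0]; p['tvec']=W[:3,3]; return p
E
python3 - <<'E'
from h import *
for n in("scene","side"):
    p=eyes.snapshot(n)
    for x,y,w,h,a in amber(p['frame']): print(n,x,y,w,h,a,ray(p,x+w/2,y+h/2,.02).round(3))
    for nm,z in(("pad_a",.011),("blue_block",.015),("beaker",.04)):
        for s in finder.silhouettes(p,nm): print(nm,round(s['conf'],2),ray(p,s['box'][0],s['box'][1],z).round(3))
    if n=="scene": cv2.imwrite('pics/f1.png',p['frame'][:,:,::-1])
E
```

```text
scene 402 88 8 14 49 [0.055 0.728 0.02 ]
scene 369 90 33 17 178 [0.067 0.635 0.02 ]
scene 333 157 6 11 35 [0.454 0.31  0.02 ]
scene 131 168 17 13 133 [ 0.404 -0.332  0.02 ]
scene 351 177 12 15 108 [0.576 0.34  0.02 ]
scene 136 186 15 6 38 [ 0.481 -0.315  0.02 ]
scene 111 205 18 21 219 [ 0.591 -0.376  0.02 ]
pad_a 0.83 [0.581 0.046 0.011]
pad_a 0.76 [0.615 0.12  0.011]
pad_a 0.69 [ 0.548 -0.022  0.011]
pad_a 0.47 [ 0.524 -0.102  0.011]
blue_block 0.55 [0.642 0.172 0.015]
beaker 0.64 [ 0.752 -0.042  0.04 ]
side 435 0 32 37 802 [ 0.023 -1.258  0.02 ]
side 500 10 12 34 215 [-0.195 -1.221  0.02 ]
side 282 105 11 8 67 [ 0.597 -0.408  0.02 ]
side 327 117 16 12 125 [ 0.445 -0.366  0.02 ]
side 326 137 14 5 26 [ 0.443 -0.283  0.02 ]
side 226 318 15 13 96 [0.574 0.337 0.02 ]
side 299 323 10 8 46 [0.442 0.313 0.02 ]
pad_a 0.94 [ 0.544 -0.023  0.011]
pad_a 0.93 [0.598 0.124 0.011]
pad_a 0.83 [0.576 0.05  0.011]
pad_a 0.77 [ 0.516 -0.098  0.011]
blue_block 0.55 [0.626 0.177 0.015]
beaker 0.63 [ 0.743 -0.038  0.04 ]
```

View pics/f1.png

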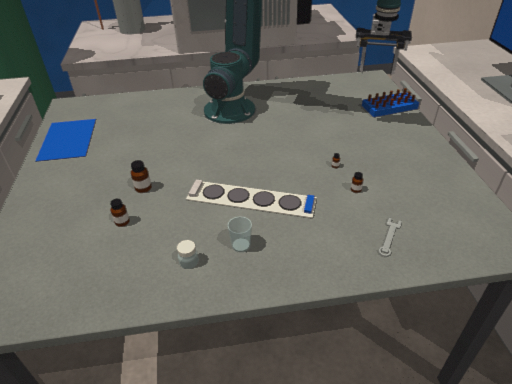

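>>> play_rows --rows '[{"linear": [0, 0, 0], "spin": 7.1}, {"linear": [0, 0, 0], "spin": 7.1}, {"linear": [0, 0, 0], "spin": 7.1}, {"linear": [0, 0, 0], "spin": 7.1}, {"linear": [0, 0, 0], "spin": 7.1}, {"linear": [0, 0, 0], "spin": 7.1}, {"linear": [0, 0, 0], "spin": 7.1}, {"linear": [0, 0, 0], "spin": 7.1}, {"linear": [0, 0, 0], "spin": 7.1}, {"linear": [0, 0, 0], "spin": 7.1}, {"linear": [0, 0, 0], "spin": 7.1}, {"linear": [0, 0, 0], "spin": 7.1}]'

```text
time: 1.9
tool_pos: [0.2054, 0.5102, 0.2195]
ee_rot: [-3.142, -0.0, 1.266]
wrist_force: [-1.3, 0.3, 0.5]
width: 0.0944
```

>>> play_rows --rows '[{"linear": [0, 0, 0], "spin": 4.5}, {"linear": [-1.0, 3.0, 0], "spin": 0}, {"linear": [-1.0, 3.0, 0], "spin": 0}, {"linear": [-1.0, 3.0, 0], "spin": 0}, {"linear": [-1.0, 3.0, 0], "spin": 0}, {"linear": [-1.0, 3.0, 0], "spin": 0}, {"linear": [-1.0, 3.0, 0], "spin": 0}, {"linear": [-1.0, 3.0, 0], "spin": 0}, {"linear": [-1.0, 3.0, 0], "spin": 0}, {"linear": [-1.0, 3.0, 0], "spin": 0}, {"linear": [-0.6, 2.9, 0], "spin": 0}, {"linear": [0, 0, 0], "spin": 0}]'

```text
time: 2.9
tool_pos: [0.4517, 0.3075, 0.219]
ee_rot: [3.139, 0.001, 1.187]
wrist_force: [0.9, -0.6, -0.2]
width: 0.0938
```

```bash
cat >> h.py <<'E'
def look(fn=None):
    o=robot.get_obs(); p=wristpose(eyes.snapshot('wrist'),o)
    print('t',round(o['time'],2),'tcp',o['tool_pos'].round(4),'rot',np.array(o['ee_rot']).round(4),'w',round(o['width'],4))
    if fn: cv2.imwrite(fn,p['frame'][:,:,::-1])
    return o,p
def totool(o,dx,dy):
    y=o['ee_rot'][2]; return np.array([dx*np.cos(y)+dy*np.sin(y), dx*np.sin(y)-dy*np.cos(y)])*100
E
python3 - <<'E'
from h import *
o,p=look('pics/w1.png'); print(p['fx'],np.array(p['mount']).round(3))
for nm in("bottle_1_mid","pad_a","blue_block"):
    for s in finder.silhouettes(p,nm): print(nm,round(s['conf'],2),np.round(s['box'],1),ray(p,s['box'][0],s['box'][1],.015).round(3))
E
```

```text
t 2.9 tcp [0.4517 0.3075 0.219 ] rot [3.1393e+00 1.1000e-03 1.1873e+00] w 0.0938
312.6880554364599 [[ 0.001 -0.961 -0.277  0.081]
 [ 1.     0.001  0.    -0.   ]
 [-0.    -0.277  0.961 -0.165]
 [ 0.     0.     0.     1.   ]]
bottle_1_mid 0.94 [245.  170.3  19.2  24.5] [0.439 0.308 0.015]
pad_a 0.8 [386.9 357.6  17.1  21.9] [ 0.524 -0.028  0.015]
pad_a 0.63 [417.5 253.2  52.8  46.3] [0.606 0.121 0.015]
pad_a 0.48 [417.4 290.8  19.4  17.3] [0.592 0.065 0.015]
pad_a 0.4 [389.1 378.2  20.1   4.6] [ 0.517 -0.066  0.015]
blue_block 0.96 [425.6 210.7  61.9  18.2] [0.629 0.175 0.015]
```

View pics/w1.png

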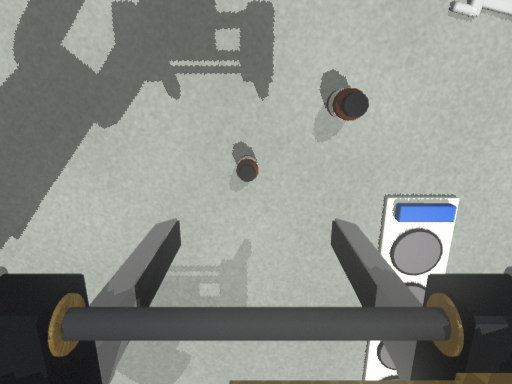

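The wrist picture shows bottle 1 with its cap at (247,169), bottle 2's cap at (353,104), the blue block at (426,212) and its pad at (416,251).

```bash
cat >> h.py <<'E'
from scipy.optimize import least_squares
DIM={1:(.026,.048,.034,.019),2:(.034,.062,.043,.025),3:(.043,.078,.055,.032),4:(.053,.096,.067,.039)}
def fitbottle(p,box,k,z0=0.):
    """bottle axis xy from its silhouette box: project the outline rings, match box centre"""
    D,H,Hs,C=DIM[k]; a=np.linspace(0,6.283,24)
    ring=np.vstack([np.c_[r*np.cos(a),r*np.sin(a),0*a+z] for r,z in((D/2,0),(D/2,Hs*.95),(C/2,H-.008),(C/2,H))])
    K=np.array([[p['fx'],0,p['cx']],[0,p['fy'],p['cy']],[0,0,1.]])
    def pb(xy):
        q=cv2.projectPoints(ring+[xy[0],xy[1],z0],np.array(p['rvec']),np.array(p['tvec']),K,None)[0][:,0]
        l,h=q.min(0),q.max(0); return np.r_[(l+h)/2,h-l]
    g=ray(p,box[0],box[1],z0+H/2)[:2]
    s=least_squares(lambda xy:pb(xy)[:2]-np.array(box)[:2],g)
    return s.x,pb(s.x)[2:]
E
python3 - <<'E'
from h import *
o,p=look()
for s in finder.silhouettes(p,"bottle_1_mid"):
    for k in(1,2):
        x,wh=fitbottle(p,s['box'],k); print(k,round(s['conf'],2),np.round(s['box'],1),x.round(4),wh.round(1))
print('caps',ray(p,247,169,.048),ray(p,353,104,.062))
for n in('scene','side'):
    q=eyes.snapshot(n)
    for s in finder.silhouettes(q,"bottle_1_mid"):
        b=s['box'];k=min(DIM,key=lambda k:abs(np.log(fitbottle(q,b,k)[1]/b[2:]).sum()));x,wh=fitbottle(q,b,k);print(n,k,round(s['conf'],2),np.round(b,1),x.round(4),wh.round(1))
# pads by grey-face segmentation in wrist view
E
```

```text
t 3.1 tcp [0.4473 0.3113 0.2195] rot [-3.1409e+00 -3.0000e-04  1.1940e+00] w 0.0944
1 0.89 [252.6 172.2  22.8  26.6] [0.4423 0.3079] [22.4 27.8]
2 0.89 [252.6 172.2  22.8  26.6] [0.4431 0.3095] [30. 37.]
caps [0.44039835 0.31942888 0.048     ] [0.56494869 0.34485676 0.062     ]
side 1 0.53 [304.4 327.   15.9  17.8] [0.4407 0.3137] [14.9 23.5]
```

>>> play_rows --rows '[{"linear": [0, -0.4, 3], "spin": 0}, {"linear": [-0.2, 0, 3], "spin": 0}, {"linear": [0, 0, 3], "spin": 0}, {"linear": [0, 0, 3], "spin": 0}, {"linear": [0, 0, 0], "spin": 0}, {"linear": [0, 0, 0], "spin": 0}, {"linear": [0, 0, 0], "spin": 0}]' --claw 6

```text
time: 3.98
tool_pos: [0.4444, 0.3111, 0.1014]
ee_rot: [3.14, -0.002, 1.194]
wrist_force: [-0.4, 0.4, 0.6]
width: 0.0602
```

```bash
python3 - <<'E'
from h import *
o,p=look('pics/w2.png')
for s in finder.silhouettes(p,"bottle_1_mid"):
    for k in(1,2):
        x,wh=fitbottle(p,s['box'],k); d=x-o['tool_pos'][:2];print(k,round(s['conf'],2),np.round(s['box'],1),x.round(4),wh.round(1),totool(o,*d).round(2))
E
```

```text
t 3.98 tcp [0.4444 0.3111 0.1014] rot [ 3.1399e+00 -2.2000e-03  1.1936e+00] w 0.0602
1 0.67 [252.1 203.1  30.5  43.3] [0.4411 0.3097] [32.7 44.9] [-0.25 -0.26]
2 0.67 [252.1 203.1  30.5  43.3] [0.4422 0.3125] [44.4 60.4] [ 0.05 -0.25]
```

View pics/w2.png

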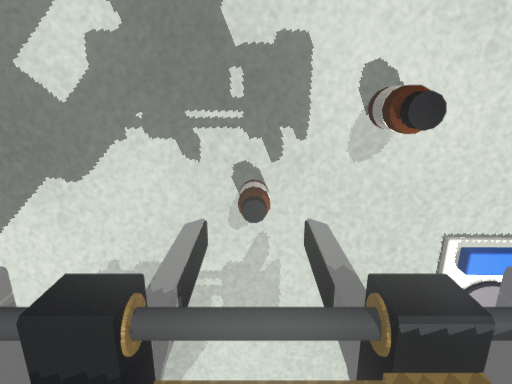

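>>> play_rows --rows '[{"linear": [-0.25, -0.25, 0], "spin": 0}, {"linear": [0, 0, 2.5], "spin": 0}, {"linear": [0, 0, 2.5], "spin": 0}, {"linear": [0, 0, 2], "spin": 0}, {"linear": [0, 0, 1], "spin": 0}, {"linear": [0, 0, 0], "spin": 0}, {"linear": [0, 0, 0], "spin": 0}]'

```text
time: 4.67
tool_pos: [0.4407, 0.3092, 0.0203]
ee_rot: [3.141, -0.001, 1.193]
wrist_force: [0.6, -0.4, -0.3]
width: 0.0601
```

>>> play_rows --rows '[{"linear": [0, 0, 0], "spin": 0}, {"linear": [0, 0, 0], "spin": 0}, {"linear": [0, 0, 0], "spin": 0}, {"linear": [0, 0, 0], "spin": 0}, {"linear": [0, 0, 0], "spin": 0}, {"linear": [0, 0, 0], "spin": 0}]' --claw 1.5

```text
time: 5.17
tool_pos: [0.4406, 0.3091, 0.0199]
ee_rot: [3.141, -0.001, 1.193]
wrist_force: [0.2, -0.4, 1.3]
width: 0.0255
```

>>> play_rows --rows '[{"linear": [0, 0, -2], "spin": 0}, {"linear": [0, 0, -3], "spin": 0}, {"linear": [0, 0, -3], "spin": 0}, {"linear": [0, 0, -2], "spin": 0}, {"linear": [0, 0, 0], "spin": 0}, {"linear": [0, 0, 0], "spin": 0}, {"linear": [0, 0, 0], "spin": 0}]'

```text
time: 5.75
tool_pos: [0.4395, 0.3085, 0.1181]
ee_rot: [-3.14, 0.002, 1.193]
wrist_force: [-0.6, -0.3, -1.5]
width: 0.0256
```

```bash
python3 - <<'E'
from h import *
o,p=look('pics/w3.png')
for s in finder.silhouettes(p,"bottle_1_mid"): print(s['conf'],s['box'])
for s in finder.silhouettes(p,"pad_a"): print(round(s['conf'],2),np.round(s['box'],1),ray(p,*s['box'][:2],.012).round(4))
E
```

```text
t 5.75 tcp [0.4395 0.3085 0.1181] rot [-3.1401e+00  1.7000e-03  1.1933e+00] w 0.0256
0.83 [255.5, 244.1, 45.8, 68.1]
0.81 [458.4 362.2  58.7  39.1] [0.5712 0.0488 0.012 ]
0.81 [473.1 289.9  61.2  41.3] [0.6027 0.1325 0.012 ]
0.3 [401.2 101.   70.8  50.5] [0.581 0.336 0.012]
```

View pics/w3.png

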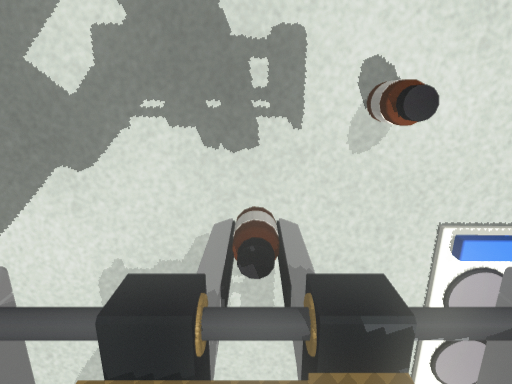

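Bottle 1 is held (opening 25.6 mm, body at 255,244). I'll carry it over pad b for a good look at the row.

>>> play_rows --rows '[{"linear": [-1.5, 1.2, -1], "spin": 0}, {"linear": [-2.6, 2.2, -1], "spin": 0}, {"linear": [-2.6, 2.2, -1], "spin": 0}, {"linear": [-2.6, 2.2, -1], "spin": 0}, {"linear": [-2.6, 2.2, -1], "spin": 0}, {"linear": [-2.6, 2.2, -1], "spin": 0}, {"linear": [-2.6, 2.2, -1], "spin": 0}, {"linear": [-2.6, 2.2, -1], "spin": 0}, {"linear": [-2.6, 2.2, -1], "spin": 0}, {"linear": [-2.6, 2.2, -1], "spin": 0}, {"linear": [-1.6, 1.4, 0], "spin": 0}, {"linear": [0, 0, 0], "spin": 0}]'

```text
time: 6.9
tool_pos: [0.5517, -0.0241, 0.2183]
ee_rot: [-3.141, 0.002, 1.188]
wrist_force: [-0.3, 0.5, -0.7]
width: 0.0254
```

>>> play_rows --rows '[{"linear": [0, 0, 0], "spin": 0}, {"linear": [0, 0, 0], "spin": 0}, {"linear": [0, 0, 0], "spin": 0}]'

```text
time: 7.15
tool_pos: [0.5502, -0.0186, 0.2186]
ee_rot: [-3.14, -0.0, 1.195]
wrist_force: [0.3, 0.7, -0.9]
width: 0.0252
```

```bash
python3 - <<'E'
from h import *
o,p=look('pics/w4.png')
for s in finder.silhouettes(p,"bottle_1_mid"):
    x,wh=fitbottle(p,s['box'],1,o['tool_pos'][2]-.0199); print(round(s['conf'],2),np.round(s['box'],1),x,wh,totool(o,*(x-o['tool_pos'][:2])))
for s in finder.silhouettes(p,"pad_a"):
    c=max(cv2.findContours(s['pixels'].astype(np.uint8),0,1)[0],key=len)
    e=cv2.fitEllipse(c) if len(c)>5 else None
    print(round(s['conf'],2),np.round(s['box'],1),ray(p,*s['box'][:2],.012).round(4),e, ray(p,*e[0],.012).round(4) if e else'')
for s in finder.silhouettes(p,"blue_block"): print(round(s['conf'],2),np.round(s['box'],1),ray(p,*s['box'][:2],.02).round(4))
E
```

```text
t 7.15 tcp [ 0.5502 -0.0186  0.2186] rot [-3.1396e+00 -1.0000e-04  1.1949e+00] w 0.0252
0.71 [253.8 243.8  43.1  72.6] [ 0.55005093 -0.01636349] [48.21892832 74.67148915] [ 0.20802542 -0.09463402]
0.96 [256.1 105.5  62.9  59.2] [0.5768 0.0481 0.012 ] ((255.69436645507812, 106.64249420166016), (57.286014556884766, 59.28143310546875), 1.5205597877502441) [0.5759 0.0471 0.012 ]
0.88 [257.9  35.7  58.7  61.4] [0.6054 0.1155 0.012 ] ((256.57244873046875, 31.069175720214844), (62.08310317993164, 66.03142547607422), 1.7805616855621338) [0.6057 0.1203 0.012 ]
0.68 [255.6 176.5  58.5  50.8] [ 0.5455 -0.0299  0.012 ] ((255.12432861328125, 174.1234588623047), (53.07815170288086, 54.67203903198242), 86.12384796142578) [ 0.546 -0.027  0.012]
```

View pics/w4.png

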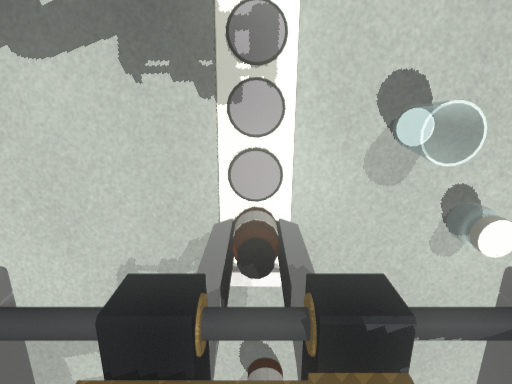

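The row runs straight up the picture: pads b, c and d at (255,174), (256,107) and (257,31). Their spacing measures 79–80 mm, and the held bottle is at (254,244). Next I'll place it on pad d.

>>> play_rows --rows '[{"linear": [2, 0, 0], "spin": 0}, {"linear": [3.5, 0, 0.5], "spin": 0}, {"linear": [3.5, 0, 1.5], "spin": 0}, {"linear": [3, 0, 2], "spin": 0}, {"linear": [2, 0, 2], "spin": 0}, {"linear": [1, 0, 2.5], "spin": 0}, {"linear": [0, 0, 2.5], "spin": 0}, {"linear": [0, 0, 2], "spin": 0}, {"linear": [0, 0, 0], "spin": 0}, {"linear": [0, 0, 0], "spin": 0}, {"linear": [0, 0, 0], "spin": 0}]'

```text
time: 8.27
tool_pos: [0.6069, 0.1198, 0.0912]
ee_rot: [3.139, -0.001, 1.194]
wrist_force: [-0.6, -0.4, 0.4]
width: 0.0255
```

```bash
python3 - <<'E'
from h import *
o,p=look('pics/w5.png')
print(totool(o,*(np.array([.606,.1217])-o['tool_pos'][:2])))
E
```

```text
t 8.27 tcp [0.6069 0.1198 0.0912] rot [ 3.1394e+00 -1.3000e-03  1.1935e+00] w 0.0255
[ 0.14299844 -0.15818682]
```

View pics/w5.png

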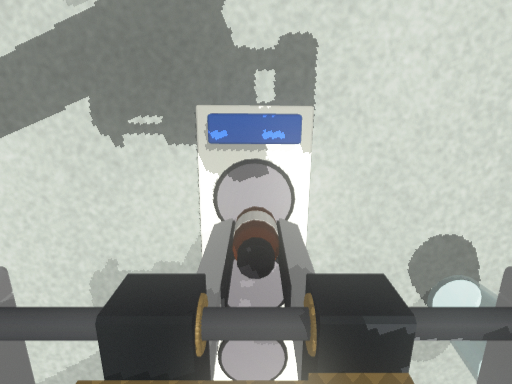

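>>> play_rows --rows '[{"linear": [0, 0, 2], "spin": 0}, {"linear": [0, 0, 2], "spin": 0}, {"linear": [0, 0, 1], "spin": 0}, {"linear": [0, 0, 0], "spin": 0}, {"linear": [0, 0, 0], "spin": 0}]'

```text
time: 8.73
tool_pos: [0.6065, 0.1194, 0.0403]
ee_rot: [3.141, -0.0, 1.193]
wrist_force: [0.0, -1.0, -0.7]
width: 0.0254
```

```bash
python3 - <<'E'
from h import *
o,p=look('pics/w6.png')
for nm in('pad_a','bottle_1_mid'):
  for s in finder.silhouettes(p,nm):
    c=max(cv2.findContours(s['pixels'].astype(np.uint8),0,1)[0],key=len); r=ray(p,*s['box'][:2],.012);print(nm,round(s['conf'],2),np.round(s['box'],1),r.round(4),totool(o,*(r[:2]-o['tool_pos'][:2])))
q=dict(p); q.update(wristpose(p,dict(ee_rot=[3.1394,-.0013,1.1935],tool_pos=[.6069,.1198,.0912]))); r=ray(q,254.3,198,.012); print('w5 pad',r,totool(o,*(r[:2]-o['tool_pos'][:2])))
E
```

```text
t 8.73 tcp [0.6065 0.1194 0.0403] rot [ 3.141e+00 -4.000e-04  1.193e+00] w 0.0254
pad_a 0.71 [255.1 319.3  75.4  78.8] [0.5784 0.0494 0.012 ] [-7.53893468 -0.02684229]
pad_a 0.69 [257.4 204.4  99.3  62.1] [0.6126 0.1315 0.012 ] [1.34812903 0.11959345]
pad_a 0.56 [255.3 377.2  55.2   8.3] [ 5.589e-01 -3.000e-04  1.200e-02] [-1.28793750e+01 -8.95668844e-03]
bottle_1_mid 0.69 [253.6 243.1  45.1  72.1] [0.6    0.1066 0.012 ] [-1.42415494 -0.13115595]
w5 pad [0.60665983 0.12146729 0.012     ] [ 0.19924595 -0.06026725]
```

>>> play_rows --rows '[{"linear": [0.1, 0, 0.4], "spin": 0}, {"linear": [0, 0, 0.3], "spin": 0}, {"linear": [0, 0, 0], "spin": 0}, {"linear": [0, 0, 0], "spin": 0}]'

```text
time: 9.22
tool_pos: [0.6063, 0.1204, 0.0322]
ee_rot: [-3.141, 0.0, 1.193]
wrist_force: [0.2, 0.2, -0.4]
width: 0.0254
```

>>> play_rows --rows '[{"linear": [0, 0, 0], "spin": 0}, {"linear": [0, 0, 0], "spin": 0}, {"linear": [0, 0, 0], "spin": 0}, {"linear": [0, 0, 0], "spin": 0}, {"linear": [0, 0, -2], "spin": 0}, {"linear": [0, 0, -3.5], "spin": 0}, {"linear": [0, 0, -4], "spin": 0}, {"linear": [0, 0, -3], "spin": 0}, {"linear": [0, 0, 0], "spin": 0}]' --claw 6.5

```text
time: 9.97
tool_pos: [0.6106, 0.1209, 0.167]
ee_rot: [3.128, -0.008, 1.193]
wrist_force: [0.9, -0.6, 0.5]
width: 0.0652
```

>>> play_rows --rows '[{"linear": [2, -1.2, 0], "spin": 0}, {"linear": [3, -1.7, 0], "spin": 0}, {"linear": [3, -1.7, 0], "spin": 0}, {"linear": [3, -1.7, 0], "spin": 0}, {"linear": [3, -1.7, 0], "spin": 0}, {"linear": [3, -1.7, 0], "spin": 0}, {"linear": [2.2, -1.2, 0], "spin": 0}, {"linear": [0, 0, 0], "spin": 0}, {"linear": [0, 0, 0], "spin": 0}, {"linear": [0, 0, 0], "spin": 0}, {"linear": [0, 0, 0], "spin": 0}]'

```text
time: 10.88
tool_pos: [0.5763, 0.3378, 0.1573]
ee_rot: [3.142, 0.001, 1.192]
wrist_force: [-0.5, 0.2, 0.1]
width: 0.0654
```

```bash
python3 - <<'E'
from h import *
o,p=look('pics/w7.png')
for s in finder.silhouettes(p,"bottle_1_mid"):
    for k in(1,2):
        x,wh=fitbottle(p,s['box'],k); d=x-o['tool_pos'][:2];print(k,round(s['conf'],2),np.round(s['box'],1),x.round(4),wh.round(1),totool(o,*d).round(2))
E
```

```text
t 10.88 tcp [0.5763 0.3378 0.1573] rot [3.1415e+00 6.0000e-04 1.1917e+00] w 0.0654
1 0.62 [345.8 355.6  16.2  23.7] [0.5976 0.1025] [30.5 48. ] [-21.06  10.69]
2 0.62 [345.8 355.6  16.2  23.7] [0.5978 0.1107] [40.8 63.8] [-20.3  10.4]
```

View pics/w7.png

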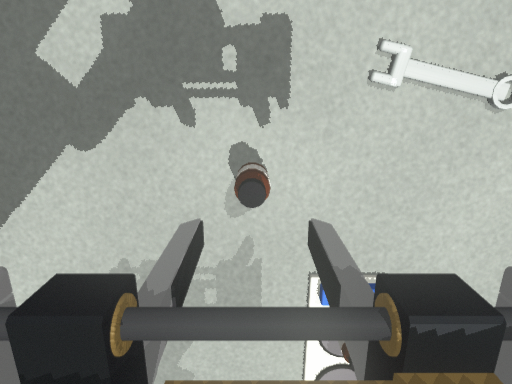

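Bottle 2 shows in the middle, its box about columns 235–270 and rows 162–208. The network missed it, so I'll fit that box directly.

```bash
python3 - <<'E'
from h import *
o,p=look()
print([tuple(a) for a in amber(p['frame'])])
x,wh=fitbottle(p,[252.5,185,35,46],2); print(x,wh,totool(o,*(x-o['tool_pos'][:2])))
c=ray(p,252.3,193,.062)[:2]; print('cap',c,totool(o,*(c-o['tool_pos'][:2])))
E
```

```text
t 10.98 tcp [0.5764 0.3377 0.1576] rot [3.1415e+00 1.0000e-04 1.1913e+00] w 0.0649
[]
[0.57346    0.33775655] [36.17990622 46.56050437] [-0.10114633 -0.27662704]
cap [0.5740406  0.33928433] [ 0.0622697  -0.27929227]
```

>>> play_rows --rows '[{"linear": [0, -0.3, 2], "spin": 0}, {"linear": [0, 0, 3.5], "spin": 0}, {"linear": [0, 0, 3.5], "spin": 0}, {"linear": [0, 0, 3], "spin": 0}, {"linear": [0, 0, 1.5], "spin": 0}, {"linear": [0, 0, 0], "spin": 0}, {"linear": [0, 0, 0], "spin": 0}, {"linear": [0, 0, 0], "spin": 0}]'

```text
time: 11.7
tool_pos: [0.5746, 0.3403, 0.0246]
ee_rot: [3.139, -0.003, 1.193]
wrist_force: [0.5, -0.1, -0.5]
width: 0.0647
```

>>> play_rows --rows '[{"linear": [0, 0, 0], "spin": 0}, {"linear": [0, 0, 0], "spin": 0}, {"linear": [0, 0, 0], "spin": 0}, {"linear": [0, 0, 0], "spin": 0}, {"linear": [0, 0, 0], "spin": 0}, {"linear": [0, 0, 0], "spin": 0}]' --claw 2.2

```text
time: 12.2
tool_pos: [0.5734, 0.3403, 0.0231]
ee_rot: [3.141, -0.001, 1.193]
wrist_force: [-0.5, -0.0, 1.7]
width: 0.0331
```

>>> play_rows --rows '[{"linear": [0, 0, -2], "spin": 0}, {"linear": [0, 0, -3.5], "spin": 0}, {"linear": [0, 0, -4], "spin": 0}, {"linear": [0, 0, -2.5], "spin": 0}, {"linear": [0, 0, 0], "spin": 0}, {"linear": [0, 0, 0], "spin": 0}]'

```text
time: 12.7
tool_pos: [0.5742, 0.3407, 0.1449]
ee_rot: [3.138, -0.004, 1.193]
wrist_force: [0.4, -0.0, -1.2]
width: 0.0331
```

>>> play_rows --rows '[{"linear": [-1.5, 0.6, 0], "spin": 0}, {"linear": [-3, 1.2, 0], "spin": 0}, {"linear": [-3, 1.2, 0], "spin": 0}, {"linear": [-3, 1.2, 0], "spin": 0}, {"linear": [-3, 1.2, 0], "spin": 0}, {"linear": [-3, 1.2, 0], "spin": 0}, {"linear": [-3, 1.2, 0], "spin": 0}, {"linear": [-3, 1.2, 0], "spin": 0}, {"linear": [-3, 1.2, 0], "spin": 0}, {"linear": [-1.6, 0.7, 0], "spin": 0}, {"linear": [0, 0, 0], "spin": 0}, {"linear": [0, 0, 0], "spin": 0}]'

```text
time: 13.7
tool_pos: [0.5727, 0.0465, 0.1396]
ee_rot: [-3.136, 0.002, 1.19]
wrist_force: [1.0, 0.3, -0.7]
width: 0.0333
```

>>> play_rows --rows '[{"linear": [0, 0, 2], "spin": 0}, {"linear": [0, 0, 3], "spin": 0}, {"linear": [0, 0, 3], "spin": 0}, {"linear": [0, 0, 1], "spin": 0}, {"linear": [0, 0, 0], "spin": 0}, {"linear": [0, 0, 0], "spin": 0}]'

```text
time: 14.2
tool_pos: [0.574, 0.0488, 0.0519]
ee_rot: [-3.14, 0.0, 1.194]
wrist_force: [0.8, 0.5, 0.2]
width: 0.0333
```

```bash
python3 - <<'E'
from h import *
o,p=look('pics/w8.png')
print('to c',totool(o,*(np.array([.576,.0475])-o['tool_pos'][:2])))
for s in finder.silhouettes(p,"bottle_1_mid"):
    for k,z in((1,.012),(2,o['tool_pos'][2]-.0231)):
        x,wh=fitbottle(p,s['box'],k,z); print(k,round(s['conf'],2),np.round(s['box'],1),x.round(4),wh.round(1),totool(o,*(x-o['tool_pos'][:2])).round(2))
E
```

```text
t 14.2 tcp [0.574  0.0488 0.0519] rot [-3.1397e+00  4.0000e-04  1.1943e+00] w 0.0333
to c [-0.04575746  0.23508724]
1 0.82 [260.4  96.2  45.   48. ] [0.6061 0.1232] [49. 51.] [8.1  0.25]
2 0.82 [260.4  96.2  45.   48. ] [0.6056 0.123 ] [75.1 78.1] [8.06 0.21]
1 0.49 [257.1 371.9  73.7  16.5] [ 0.5349 -0.0531] [37.2 80.8] [-10.91   0.11]
2 0.49 [257.1 371.9  73.7  16.5] [ 0.545  -0.0273] [ 57.  121.3] [-8.15  0.1 ]
1 0.17 [493.4 246.1  33.5  70.9] [ 0.7094 -0.0149] [91.2 66.8] [-0.94 14.93]
2 0.17 [493.4 246.1  33.5  70.9] [0.693  0.0062] [136.9 100.5] [ 0.42 12.63]
```

View pics/w8.png

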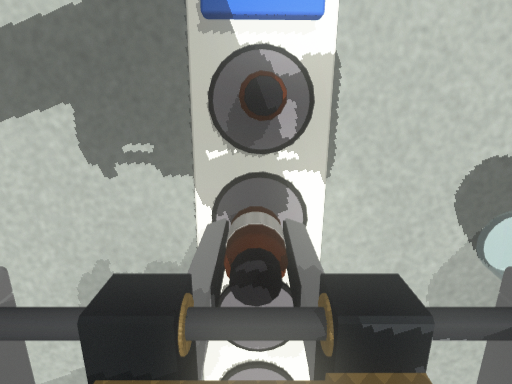

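Bottle 1 stands upright and centred on pad d: bottle at (263,95), pad at (261,98). Pad c (259,~218) sits about 2 mm to +y of the held bottle, so I'll correct that and lower.

>>> play_rows --rows '[{"linear": [0.1, 0.2, 0.6], "spin": 0}, {"linear": [0, 0, 0.7], "spin": 0}, {"linear": [0, 0, 0.3], "spin": 0}, {"linear": [0, 0, 0], "spin": 0}, {"linear": [0, 0, 0], "spin": 0}, {"linear": [0, 0, 0], "spin": 0}]'

```text
time: 14.8
tool_pos: [0.5769, 0.0482, 0.0366]
ee_rot: [3.142, -0.0, 1.193]
wrist_force: [-0.9, 0.4, -1.2]
width: 0.0333
```

>>> play_rows --rows '[{"linear": [0, 0, 0], "spin": 0}, {"linear": [0, 0, 0], "spin": 0}, {"linear": [0, 0, 0], "spin": 0}, {"linear": [0, 0, 0], "spin": 0}, {"linear": [0, 0, -1], "spin": 0}, {"linear": [0, 0, -3.5], "spin": 0}, {"linear": [0, 0, -4], "spin": 0}, {"linear": [0, 0, -4], "spin": 0}, {"linear": [0, 0, -3], "spin": 0}, {"linear": [0, 0, 0], "spin": 0}]' --claw 7

```text
time: 15.63
tool_pos: [0.5807, 0.0483, 0.2019]
ee_rot: [3.126, -0.006, 1.193]
wrist_force: [0.6, -0.2, 0.5]
width: 0.0701
```

>>> play_rows --rows '[{"linear": [-3.3, 1.4, 0], "spin": 0}, {"linear": [-3.4, 1.45, 0], "spin": 0}, {"linear": [-3.4, 1.45, 0], "spin": 0}, {"linear": [-3.4, 1.45, 0], "spin": 0}, {"linear": [-3.4, 1.45, 0], "spin": 0}, {"linear": [-3.4, 1.45, 0], "spin": 0}, {"linear": [-3.4, 1.45, 0], "spin": 0}, {"linear": [-3.4, 1.45, 0], "spin": 0}, {"linear": [-3.4, 1.45, 0], "spin": 0}, {"linear": [-3.4, 1.45, 0], "spin": 0}, {"linear": [-3.4, 1.45, 0], "spin": 0}, {"linear": [-2.5, 1.2, 0], "spin": 0}]' --claw 8.5

```text
time: 16.63
tool_pos: [0.5881, -0.3879, 0.1913]
ee_rot: [-3.141, 0.001, 1.191]
wrist_force: [-0.5, -0.8, -0.3]
width: 0.0848
```

>>> play_rows --rows '[{"linear": [0, 0, 0], "spin": 0}, {"linear": [0, 0, 0], "spin": 0}, {"linear": [0, 0, 0], "spin": 0}, {"linear": [0, 0, 0], "spin": 0}, {"linear": [0, 0, 0], "spin": 0}]'

```text
time: 17.05
tool_pos: [0.5895, -0.3831, 0.1921]
ee_rot: [3.141, -0.0, 1.195]
wrist_force: [0.4, -0.6, -0.0]
width: 0.085
```

```bash
python3 - <<'E'
from h import *
o,p=look('pics/w9.png')
for s in finder.silhouettes(p,"bottle_1_mid"):
    for k in(3,4):
        x,wh=fitbottle(p,s['box'],k,0); print(k,round(s['conf'],2),np.round(s['box'],1),x.round(4),wh.round(1),totool(o,*(x-o['tool_pos'][:2])).round(2))
E
```

```text
t 17.05 tcp [ 0.5895 -0.3831  0.1921] rot [ 3.1410e+00 -2.0000e-04  1.1952e+00] w 0.085
```

View pics/w9.png

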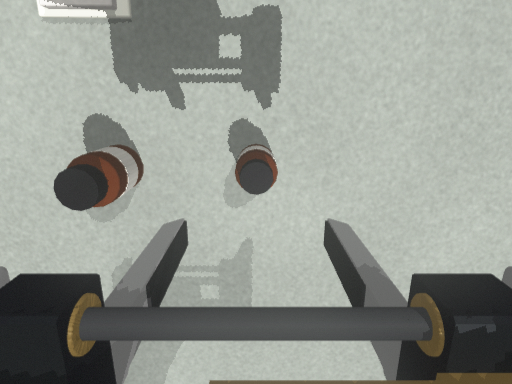

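Bottle 3 has its box at columns 235–277 and rows 144–194, with its cap at (256,177). Bottle 4 has its box at columns 54–143 and rows 145–210, with its cap at (80,187).

```bash
python3 - <<'E'
from h import *
o,p=look()
for k,b,c in((3,[256,169,42,50],(256,177)),(4,[98.5,177.5,89,65],(80.5,187.5))):
    x,wh=fitbottle(p,b,k); c=ray(p,*c,DIM[k][1])[:2]
    print(k,x,wh,totool(o,*(x-o['tool_pos'][:2])),'cap',c,totool(o,*(c-o['tool_pos'][:2])))
E
```

```text
t 17.15 tcp [ 0.5894 -0.3834  0.1921] rot [ 3.141 -0.     1.195] w 0.0854
3 [ 0.59337525 -0.37510434] [42.93459645 51.66675482] [0.91599024 0.06192072] cap [ 0.59371398 -0.37395725] [1.03512632 0.05132629]
4 [ 0.44505334 -0.32301901] [90.80416475 67.04371871] [  0.31697042 -15.64679986] cap [ 0.45009795 -0.3226059 ] [  0.54055558 -15.19271059]
```

>>> play_rows --rows '[{"linear": [0.95, 0.05, 1], "spin": 0}, {"linear": [0, 0, 3.4], "spin": 0}, {"linear": [0, 0, 4], "spin": 0}, {"linear": [0, 0, 4], "spin": 0}, {"linear": [0, 0, 3], "spin": 0}, {"linear": [0, 0, 1], "spin": 0}, {"linear": [0, 0, 0], "spin": 0}, {"linear": [0, 0, 0], "spin": 0}, {"linear": [0, 0, 0], "spin": 0}]'

```text
time: 17.95
tool_pos: [0.5948, -0.377, 0.0308]
ee_rot: [3.136, 0.001, 1.193]
wrist_force: [0.4, 0.2, 0.5]
width: 0.0851
```

>>> play_rows --rows '[{"linear": [0, 0, 0], "spin": 0}, {"linear": [0, 0, 0], "spin": 0}, {"linear": [0, 0, 0], "spin": 0}, {"linear": [0, 0, 0], "spin": 0}, {"linear": [0, 0, 0], "spin": 0}, {"linear": [0, 0, 0], "spin": 0}, {"linear": [0, 0, 0], "spin": 0}]' --claw 3.2

```text
time: 18.53
tool_pos: [0.593, -0.3761, 0.0275]
ee_rot: [-3.142, -0.0, 1.193]
wrist_force: [0.5, 0.6, 0.1]
width: 0.0426
```

>>> play_rows --rows '[{"linear": [0, 0, -1.5], "spin": 0}, {"linear": [0, 0, -3], "spin": 0}, {"linear": [0, 0, -4], "spin": 0}, {"linear": [0, 0, -4], "spin": 0}, {"linear": [0, 0, -1.5], "spin": 0}, {"linear": [0, 0, 0], "spin": 0}, {"linear": [0, 0, 0], "spin": 0}]'

```text
time: 19.12
tool_pos: [0.5932, -0.3763, 0.168]
ee_rot: [3.14, 0.0, 1.193]
wrist_force: [-0.2, -0.8, -1.4]
width: 0.0424
```

>>> play_rows --rows '[{"linear": [1.5, -0.8, 0], "spin": 0}, {"linear": [3, -1.7, 0], "spin": 0}, {"linear": [3, -1.7, 0], "spin": 0}, {"linear": [3, -1.7, 0], "spin": 0}, {"linear": [3, -1.7, 0], "spin": 0}, {"linear": [3, -1.7, 0], "spin": 0}, {"linear": [3, -1.7, 0], "spin": 0}, {"linear": [3, -1.7, 0], "spin": 0}, {"linear": [3, -1.7, 0], "spin": 0}, {"linear": [3, -1.7, 0], "spin": 0}, {"linear": [2.1, -1.2, 0], "spin": 0}, {"linear": [0, 0, 0], "spin": 0}]'

```text
time: 20.12
tool_pos: [0.5422, -0.023, 0.1636]
ee_rot: [-3.134, -0.001, 1.199]
wrist_force: [-0.7, 0.3, -1.1]
width: 0.0423
```

>>> play_rows --rows '[{"linear": [0, 0, 0], "spin": 0}, {"linear": [0, 0, 3], "spin": 0}, {"linear": [0, 0, 4], "spin": 0}, {"linear": [0, 0, 3], "spin": 0}, {"linear": [0, 0, 1], "spin": 0}, {"linear": [0, 0, 0], "spin": 0}, {"linear": [0, 0, 0], "spin": 0}, {"linear": [0, 0, 0], "spin": 0}]'

```text
time: 20.78
tool_pos: [0.5466, -0.0287, 0.0594]
ee_rot: [3.138, -0.001, 1.192]
wrist_force: [0.3, 0.3, -1.3]
width: 0.0425
```

```bash
python3 - <<'E'
from h import *
o,p=look('pics/w10.png')
print('to b',totool(o,*(np.array([.546,-.0267])-o['tool_pos'][:2])))
for s in finder.silhouettes(p,"bottle_1_mid"):
    for k,z in((1,.012),(2,.012)):
        x,wh=fitbottle(p,s['box'],k,z); print(k,round(s['conf'],2),np.round(s['box'],1),x.round(4),wh.round(1),totool(o,*(x-o['tool_pos'][:2])).round(2))
E
```

```text
t 20.78 tcp [ 0.5466 -0.0287  0.0594] rot [ 3.1382e+00 -7.0000e-04  1.1924e+00] w 0.0425
to b [ 0.16273187 -0.12686265]
```

View pics/w10.png

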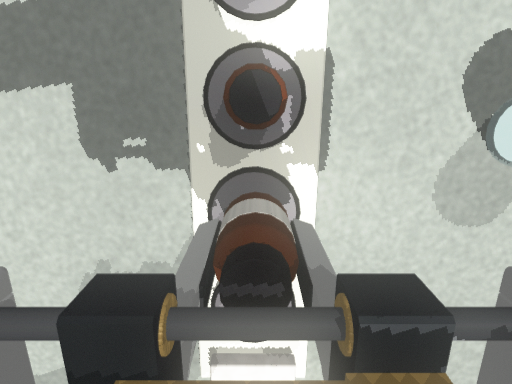

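Bottle 2 (256,96) is well centred on pad c (254,95). Bottle 3 is within 2 mm of pad b's axis, so I'll nudge it and lower.

>>> play_rows --rows '[{"linear": [0, -0.1, 0.8], "spin": 0}, {"linear": [0, 0, 0.8], "spin": 0}, {"linear": [0, 0, 0.3], "spin": 0}, {"linear": [0, 0, 0], "spin": 0}, {"linear": [0, 0, 0], "spin": 0}, {"linear": [0, 0, 0], "spin": 0}]'

```text
time: 21.38
tool_pos: [0.5441, -0.0275, 0.039]
ee_rot: [3.141, -0.0, 1.193]
wrist_force: [-0.8, -0.9, 3.6]
width: 0.0424
```

>>> play_rows --rows '[{"linear": [0, 0, 0], "spin": 0}, {"linear": [0, 0, 0], "spin": 0}, {"linear": [0, 0, 0], "spin": 0}, {"linear": [0, 0, 0], "spin": 0}, {"linear": [0, 0, -1], "spin": 0}, {"linear": [0, 0, -3.5], "spin": 0}, {"linear": [0, 0, -4], "spin": 0}, {"linear": [0, 0, -4], "spin": 0}, {"linear": [0, 0, -4], "spin": 0}, {"linear": [0, 0, -1], "spin": 0}, {"linear": [0, 0, 0], "spin": 0}]' --claw 9

```text
time: 22.3
tool_pos: [0.5464, -0.0278, 0.2194]
ee_rot: [3.131, -0.003, 1.193]
wrist_force: [-0.8, 0.7, -0.0]
width: 0.0902
```

>>> play_rows --rows '[{"linear": [-2, 0.2, 0], "spin": 0}, {"linear": [-3.5, 0.2, 0], "spin": 0}, {"linear": [-3.5, 0.2, 0], "spin": 0}, {"linear": [-3.5, 0.2, 0], "spin": 0}, {"linear": [-3.5, 0.2, 0], "spin": 0}, {"linear": [-3.5, 0.2, 0], "spin": 0}, {"linear": [-3.5, 0.2, 0], "spin": 0}, {"linear": [-3.5, 0.2, 0], "spin": 0}, {"linear": [-3, 0.2, 0], "spin": 0}, {"linear": [-1.5, 0.2, 0], "spin": 0}, {"linear": [0, 0, 0], "spin": 0}, {"linear": [0, 0, 0], "spin": 0}]' --claw 9.4

```text
time: 23.3
tool_pos: [0.4481, -0.3223, 0.2118]
ee_rot: [-3.139, -0.002, 1.192]
wrist_force: [0.1, 0.7, -0.7]
width: 0.0939
```

>>> play_rows --rows '[{"linear": [0, 0, 0], "spin": 0}, {"linear": [0, 0, 0], "spin": 0}, {"linear": [0, 0, 0], "spin": 0}, {"linear": [0, 0, 0], "spin": 0}]'

```text
time: 23.63
tool_pos: [0.449, -0.3219, 0.2137]
ee_rot: [3.141, -0.0, 1.195]
wrist_force: [-0.1, -1.0, 0.5]
width: 0.0937
```

```bash
python3 - <<'E'
from h import *
o,p=look('pics/w11.png')
for s in finder.silhouettes(p,"bottle_1_mid"):
    for k,z in((3,.012),(4,.0)):
        x,wh=fitbottle(p,s['box'],k,z); print(k,round(s['conf'],2),np.round(s['box'],1),x.round(4),wh.round(1),totool(o,*(x-o['tool_pos'][:2])).round(2))
E
```

```text
t 23.63 tcp [ 0.449  -0.3219  0.2137] rot [ 3.1412e+00 -1.0000e-04  1.1953e+00] w 0.0937
```

View pics/w11.png

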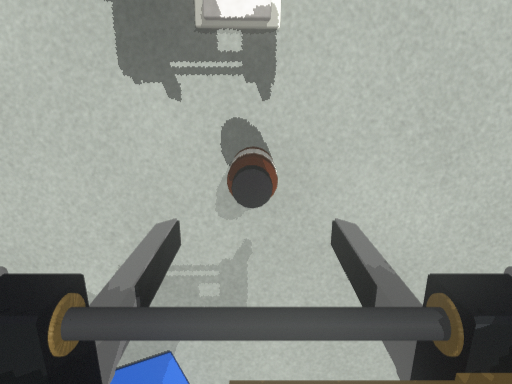

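Bottle 4's box is at columns 227–278 and rows 147–208, with its cap at (252,187).

```bash
python3 - <<'E'
from h import *
o,p=look()
for k,b,c in((4,[252.5,177.5,51,61],(252,187)),):
    x,wh=fitbottle(p,b,k); c=ray(p,*c,DIM[k][1])[:2]
    print(k,x,wh,totool(o,*(x-o['tool_pos'][:2])),'cap',c,totool(o,*(c-o['tool_pos'][:2])))
E
```

```text
t 23.73 tcp [ 0.4488 -0.3223  0.2137] rot [ 3.1412e+00 -1.0000e-04  1.1946e+00] w 0.0941
4 [ 0.44507103 -0.3235134 ] [50.80932993 62.60806795] [-0.25060627 -0.30061533] cap [ 0.44567698 -0.32131503] [-0.02388217 -0.32502645]
```

>>> play_rows --rows '[{"linear": [-0.15, -0.3, 1], "spin": 0}, {"linear": [0, 0, 3.3], "spin": 0}, {"linear": [0, 0, 4], "spin": 0}, {"linear": [0, 0, 4], "spin": 0}, {"linear": [0, 0, 3.5], "spin": 0}, {"linear": [0, 0, 1.5], "spin": 0}, {"linear": [0, 0, 0], "spin": 0}, {"linear": [0, 0, 0], "spin": 0}, {"linear": [0, 0, 0], "spin": 0}]'

```text
time: 24.53
tool_pos: [0.4458, -0.3241, 0.042]
ee_rot: [3.139, 0.001, 1.193]
wrist_force: [0.3, 0.1, 1.1]
width: 0.094
```

>>> play_rows --rows '[{"linear": [0, 0, 0], "spin": 0}, {"linear": [0, 0, 0], "spin": 0}, {"linear": [0, 0, 0], "spin": 0}, {"linear": [0, 0, 0], "spin": 0}, {"linear": [0, 0, 0], "spin": 0}, {"linear": [0, 0, 0], "spin": 0}, {"linear": [0, 0, 0], "spin": 0}]' --claw 4.2

```text
time: 25.12
tool_pos: [0.445, -0.3233, 0.0406]
ee_rot: [3.142, -0.0, 1.193]
wrist_force: [0.2, 0.2, 1.7]
width: 0.0523
```

>>> play_rows --rows '[{"linear": [0, 0, -1.5], "spin": 0}, {"linear": [0, 0, -3], "spin": 0}, {"linear": [0, 0, -4], "spin": 0}, {"linear": [0, 0, -3], "spin": 0}, {"linear": [0, 0, -1.5], "spin": 0}, {"linear": [0, 0, 0], "spin": 0}, {"linear": [0, 0, 0], "spin": 0}]'

```text
time: 25.7
tool_pos: [0.4452, -0.3234, 0.1706]
ee_rot: [3.141, 0.0, 1.193]
wrist_force: [-0.6, 0.0, -2.2]
width: 0.0524
```

>>> play_rows --rows '[{"linear": [1.2, -0.1, 0], "spin": 0}, {"linear": [2.5, -0.2, 0], "spin": 0}, {"linear": [3, -0.2, 0], "spin": 0}, {"linear": [3, -0.2, 0], "spin": 0}, {"linear": [3, -0.2, 0], "spin": 0}, {"linear": [3, -0.2, 0], "spin": 0}, {"linear": [3, -0.2, 0], "spin": 0}, {"linear": [2.5, -0.2, 0], "spin": 0}, {"linear": [2, -0.1, 0], "spin": 0}, {"linear": [0, 0, 0], "spin": 0}, {"linear": [0, 0, 0], "spin": 0}, {"linear": [0, 0, 0], "spin": 0}]'

```text
time: 26.7
tool_pos: [0.5147, -0.1016, 0.1686]
ee_rot: [-3.138, 0.001, 1.194]
wrist_force: [-0.5, 0.0, -1.5]
width: 0.0524
```

>>> play_rows --rows '[{"linear": [0, 0, 0], "spin": 0}, {"linear": [0, 0, 2.5], "spin": 0}, {"linear": [0, 0, 3.5], "spin": 0}, {"linear": [0, 0, 2.5], "spin": 0}, {"linear": [0, 0, 1], "spin": 0}, {"linear": [0, 0, 0], "spin": 0}, {"linear": [0, 0, 0], "spin": 0}, {"linear": [0, 0, 0], "spin": 0}]'

```text
time: 27.37
tool_pos: [0.5171, -0.1026, 0.0776]
ee_rot: [3.138, -0.0, 1.192]
wrist_force: [0.4, 0.1, -1.0]
width: 0.0521
```

```bash
python3 - <<'E'
from h import *
o,p=look('pics/w12.png')
print('to a',totool(o,*(np.array([.516,-.101])-o['tool_pos'][:2])))
E
```

```text
t 27.37 tcp [ 0.5171 -0.1026  0.0776] rot [ 3.1378e+00 -4.0000e-04  1.1925e+00] w 0.0521
to a [ 0.10983715 -0.15883677]
```

View pics/w12.png

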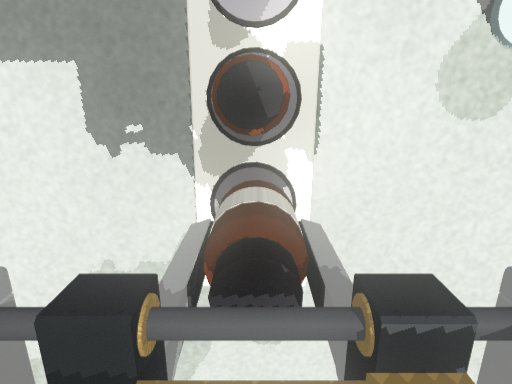

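Bottle 3 is centred on pad b (252,96), and pad a (253,~200) is about 1.5 mm to −y of bottle 4. I'll nudge, lower and release.

>>> play_rows --rows '[{"linear": [0, -0.1, 1], "spin": 0}, {"linear": [0, 0, 1], "spin": 0}, {"linear": [0, 0, 0.5], "spin": 0}, {"linear": [0, 0, 0], "spin": 0}, {"linear": [0, 0, 0], "spin": 0}, {"linear": [0, 0, 0], "spin": 0}]'

```text
time: 27.92
tool_pos: [0.5151, -0.1015, 0.052]
ee_rot: [3.14, -0.0, 1.193]
wrist_force: [-2.9, 0.8, 7.3]
width: 0.0521
```

>>> play_rows --rows '[{"linear": [0, 0, 0], "spin": 0}, {"linear": [0, 0, 0], "spin": 0}, {"linear": [0, 0, 0], "spin": 0}, {"linear": [0, 0, 0], "spin": 0}, {"linear": [0, 0, -1], "spin": 0}, {"linear": [0, 0, -3.5], "spin": 0}, {"linear": [0, 0, -4], "spin": 0}, {"linear": [0, 0, -4], "spin": 0}, {"linear": [0, 0, -4], "spin": 0}, {"linear": [0, 0, -3], "spin": 0}, {"linear": [0, 0, 0], "spin": 0}]' --claw 9.4

```text
time: 28.83
tool_pos: [0.5178, -0.1023, 0.255]
ee_rot: [3.126, -0.001, 1.193]
wrist_force: [0.1, 0.2, 1.2]
width: 0.0938
```

>>> play_rows --rows '[{"linear": [-1.5, 0, 0], "spin": 0}, {"linear": [-3, 0, 0], "spin": 0}, {"linear": [-3, 0, 0], "spin": 0}, {"linear": [-2.5, 0, 0], "spin": 0}, {"linear": [0, 0, 0], "spin": 0}, {"linear": [0, 0, 0], "spin": 0}, {"linear": [0, 0, 0], "spin": 0}, {"linear": [0, 0, 0], "spin": 0}, {"linear": [0, 0, 0], "spin": 0}, {"linear": [0, 0, 0], "spin": 0}]'

```text
time: 29.67
tool_pos: [0.4782, -0.1935, 0.2454]
ee_rot: [-3.142, -0.0, 1.195]
wrist_force: [-0.5, 0.2, -0.6]
width: 0.0942
```

```bash
python3 - <<'E'
from h import *
o,p=look('pics/w13.png')
q=eyes.snapshot('side'); a=q['frame'][110:290,180:380]
b=cv2.resize(np.ascontiguousarray(a),None,fx=2,fy=2,interpolation=3)
c=np.zeros((384,512+400,3),np.uint8); c[:,:512]=p['frame']; c[:360,512:]=b
cv2.imwrite('pics/fin.png',cv2.resize(c[:,:,::-1],(800,337),interpolation=cv2.INTER_AREA))
pads=[(.516,-.101),(.546,-.0267),(.576,.0475),(.6063,.1217)]
for n,pp in(('w',p),('side',q)):
  for s in finder.silhouettes(pp,"bottle_1_mid"):
    for k in(4,3,2,1):
        x,wh=fitbottle(pp,s['box'],k,.012); d=np.hypot(*(x-pads[4-k]))
        if d<.03: print(n,k,round(s['conf'],2),np.round(s['box'],1),x.round(4),wh.round(1),'err',d.round(4))
  for s in finder.silhouettes(pp,"beaker")[:1]: print('beaker',ray(pp,*s['box'][:2],.04))
E
```

```text
t 29.67 tcp [ 0.4782 -0.1935  0.2454] rot [-3.1416e+00 -3.0000e-04  1.1948e+00] w 0.0942
side 1 0.49 [244.9 234.7  12.1  21.6] [0.6024 0.1285] [11.8 21.6] err 0.0078
beaker [ 0.74646244 -0.04128577  0.04      ]
```

View pics/fin.png

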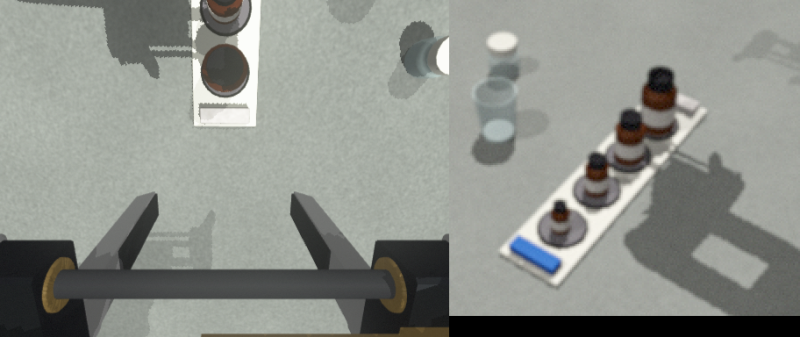

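All four bottles stand upright in order, and the beaker hasn't moved. Handing in.

```bash
python3 -c "
from bench import robot
print(robot.close_job())"
```

```text
the job is handed in; nothing more can be done
None
```

I set the four bottles on the tray in order from the blue block and handed the job in at about 30 s of the 109 s allowed. Smallest to largest they stand on pads d, c, b and a, with the blue block at the pad d end and the largest next to the white block. No verdict was reported.

**Last checks:**
- **Bottles:** the side picture shows all four upright and released. In the wrist pictures each one sits within about 2–3 mm of its pad's centre.
- **Beaker:** in the side camera it was at (0.743, −0.038) at the start and (0.746, −0.041) at the end. That is about 4 mm apart, within what these measurements can resolve.
- **Gripper:** it was open and clear of everything at 0.245 m.

**Disagreement:** the final network check was weak. It found only bottle 1, in the side view with confidence 0.49, and put it 7.8 mm off its pad. The closer wrist picture put it about 2 mm off, and I trusted that. The network missed bottles 2, 3 and 4 in several pictures, so I fitted their grasp positions by hand and judged their final centring by eye.

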